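# Find the rocking corner of the jig plate and press its shim flat

### The arm

A 7-joint arm with a two-finger parallel gripper is mounted at the origin on the work surface. World frame = base frame: x ahead of the robot, y to its left, z up, the work surface at z = 0. Lengths are in m, angles in rad, forces in N, time in s.
With the tool pointing down it reaches from about 0.4 to 0.875 m from the base axis. Payload 19.3 kg.
Tool frame: the origin (TCP) lies at the very end of the fingers, on their centre line; the grasp point (between the pads) lies 19 mm behind it; z points along the fingers, y is the line along which they close (so a half turn about z gives the same grasp; the last joint's range is limited). The gripper opens to 85 mm and grips with 20 to 120 N. Pads are 22 mm wide; open, the fingers measure 114 mm over their backs; the gripper's body (76 mm by 85 mm) begins 54 mm behind the grasp point. The pads swing forward as they close: fully open they stand 13 mm farther back than shut.
Start: joints at [1.061, 0.521, -0.036, 1.599, 0.021, 1.021, -0.113], TCP at [0.266, -0.566, 0.231] pointing down, gripper open.
Joint ranges: [-2.91, 2.91], [-0.3, 2.13], [-1.5, 1.42], [0.17, 2.43], [-1.26, 4.41], [0.16, 1.93], [-2.52, 2.52]. Speed limits (rad/s): [1.89, 1.89, 2.39, 2.39, 3.01, 3.01, 3.01].

### API

Orientations are given as [roll, pitch, yaw] about the fixed x, y, z axes, in that order (R = Rz(yaw) Ry(pitch) Rx(roll)).
In Python, from workcell import monitor, optics, job_done gives the robot as it stands.
- The arm moves only by the shell command python3 -m handwheel 'ROWS' [FORCE]. ROWS is JSON, a list of rows, each an object of numbers: "dx", "dy", "dz": the shift along the tool's x, y, z in cm; "wx", "wy", "wz": the turn, a rotation vector about the tool's x, y, z in rad; "claw": the opening in per cent of the stroke, from 0 (shut) to 100 (fully open). A call has 1 to 8 rows; each row shifts and turns the commanded pose from where the row before left it, along the tool's axes as they then stand; what a row does not reach is not made up. A row lasts 1/8 s, in which the tool goes at most 62.5 mm and 10.7 degrees, less where a joint would pass 70% of its speed; a pose out of reach is approached as far as the arm can. A call with a gripper value outside its range is refused whole. The fingers move at their own pace and stop on an object; FORCE is the grip in N (left out, the last holds). Time passes only in rows, so rows that do not move let the fingers close. It gives the time, the measured TCP pose, the force, the opening and the grip force at its end, in the units of the state.
- monitor.observe(): the state, without advancing time (a new reading comes with each control period).
- optics.grab_frame(name): name is "scene" or "top"; returns a dict with "frame" (420x560x3 uint8, blue, green, red), "fovy" (degrees; the focal length in pixels is half the picture's height over the tangent of half this angle, whatever the lens; pixels are square), "cx", "cy" (the principal point, pixels), "R" (3x3) and "t" (3): a world point X has camera coordinates R X + t. Camera axes: x right, y down, z forward; pixel columns grow to the right and rows downward; lengths in m; the calibration is good to about 2 mm. A picture is of the moment at which its call begins. There is no depth.
- job_done(): hands the job in; it is judged then, once.
Trained networks look in the newest picture that a camera, given by its name, has taken for a name from the list of things; names that differ only in an ending like _2 or _b are one class to them, and where a whole thing is asked for, a point or a joint stands for the part that bears it (a point fixed in the world has none). Each returns a list of dicts, best first, with "p" (0 to 1); they miss things now and then, are a little off and sometimes report something else, mostly with a low value. They report only what shows in the picture. A call takes as long as a camera call. They do not tell look-alikes from the thing itself.
- optics.masks_of(name, camera): "region" (420x560 bool, what is visible of it) and "rect" ([left, top, width, height] in pixels, round what is visible of it).
The state is a dict: "clock": time; "qpos": joint angles; "qd": joint speeds; "joint_efforts": joint torques, N m; "position": TCP position; "tool_rot": TCP orientation; "force": force on the tool from outside, world axes, zero at the start; "moment": the same for the moment, N m; "grip_width": finger opening in m; "finger_force": force on a finger pad.
Only numpy, scipy, OpenCV 4.12 (cv2) and the standard library are available. Lean on these libraries where they do the work, as an engineer would, in place of code of your own. Each camera call takes 0.05 s, during which the arm holds its last target. There are 200 camera calls.

### The job

The aluminium jig plate rocks on one of its four corners. Press down on its corners with the fingertips to find the one that gives, then press the shim tab beside that corner down until it lies fully flat, so that the plate stands firm. Only press: lift nothing, do not shove the plate about, keep the other three tabs up and leave everything else where it is.

Things in the scene. Friction and masses are not known exactly. Their poses are not given: they have to be found in the camera images.
- plate: loose aluminium jig plate, 160 (x) by 200 (y) by 10 mm, 0.7 to 1 kg, engraved with hexagons, level on four feet of a plywood stand. Origin: centre of its underside, 30 mm above the table; x roughly away from the robot, y to its left, z up. One corner (varies, looks the same) yields: from about 3 N it sinks 4 mm, and springs back when let go; the others are solid (under 1 mm at 20 N)
- corner_far_left (a point): point on the plate's top face over the foot of the far left corner (+68, +86 mm from the plate's centre): press straight down here to try it
- corner_far_right (a point): point on the plate's top face over the foot of the far right corner (+68, -86 mm from the plate's centre): press straight down here to try it
- corner_near_left (a point): point on the plate's top face over the foot of the near left corner (-68, +86 mm from the plate's centre): press straight down here to try it
- corner_near_right (a point): point on the plate's top face over the foot of the near right corner (-68, -86 mm from the plate's centre): press straight down here to try it
- tab_far_left (a point): place to press on top of the far left corner's steel shim tab, 30 mm out from the plate's left edge. Tab: 24 mm wide, 4 thick, sticks out 50 mm along the plate's +y, hinged 32 mm inward of this point. Up, it slopes up outwards and this point is 28 to 30 mm above the table; flat, 20 mm. Yields to 8 to 10 N straight down and stays where left; flat, its inner end props the corner
- tab_far_right (a point): place to press on top of the far right corner's steel shim tab, 30 mm out from the plate's right edge. Tab: 24 mm wide, 4 thick, sticks out 50 mm along the plate's -y, hinged 32 mm inward of this point. Up, it slopes up outwards and this point is 28 to 30 mm above the table; flat, 20 mm. Yields to 8 to 10 N straight down and stays where left; flat, its inner end props the corner
- tab_near_left (a point): place to press on top of the near left corner's steel shim tab, 30 mm out from the plate's left edge. Tab: 24 mm wide, 4 thick, sticks out 50 mm along the plate's +y, hinged 32 mm inward of this point. Up, it slopes up outwards and this point is 28 to 30 mm above the table; flat, 20 mm. Yields to 8 to 10 N straight down and stays where left; flat, its inner end props the corner
- tab_near_right (a point): place to press on top of the near right corner's steel shim tab, 30 mm out from the plate's right edge. Tab: 24 mm wide, 4 thick, sticks out 50 mm along the plate's -y, hinged 32 mm inward of this point. Up, it slopes up outwards and this point is 28 to 30 mm above the table; flat, 20 mm. Yields to 8 to 10 N straight down and stays where left; flat, its inner end props the corner
- shim_far_left (a joint): angle of the far left shim tab: 0 to 0.05 rad at the start (up), 0.32 rad when fully down (flat, against its stop)
- shim_far_right (a joint): angle of the far right shim tab: 0 to 0.05 rad at the start (up), 0.32 rad when fully down (flat, against its stop)
- shim_near_left (a joint): angle of the near left shim tab: 0 to 0.05 rad at the start (up), 0.32 rad when fully down (flat, against its stop)
- shim_near_right (a joint): angle of the near right shim tab: 0 to 0.05 rad at the start (up), 0.32 rad when fully down (flat, against its stop)
- dip_far_left (a joint): a stiff little feeler pin under the plate's far left corner that is pushed down as that corner sinks and stays down: how far (m) the corner has ever sunk; 0 at the start, about 0.003 once the rocking corner has been pressed fully, under 0.001 at a solid corner
- dip_far_right (a joint): a stiff little feeler pin under the plate's far right corner that is pushed down as that corner sinks and stays down: how far (m) the corner has ever sunk; 0 at the start, about 0.003 once the rocking corner has been pressed fully, under 0.001 at a solid corner
- dip_near_left (a joint): a stiff little feeler pin under the plate's near left corner that is pushed down as that corner sinks and stays down: how far (m) the corner has ever sunk; 0 at the start, about 0.003 once the rocking corner has been pressed fully, under 0.001 at a solid corner
- dip_near_right (a joint): a stiff little feeler pin under the plate's near right corner that is pushed down as that corner sinks and stays down: how far (m) the corner has ever sunk; 0 at the start, about 0.003 once the rocking corner has been pressed fully, under 0.001 at a solid corner
- model: white hexagonal model standing loose in the middle of the plate, 52 mm across, 32 mm tall; origin under its centre
- cell_left: small loose white hexagonal ring, 28 mm across, 12 mm tall, lying on the stand between the two left tabs; origin under its centre
- cell_right: the same, between the two right tabs
- glue_stick: glue stick standing on the table on the robot's side of the stand, 30 mm in diameter, 90 mm tall; origin under its centre
- knife: closed utility knife lying on the table beyond the stand, about 170 mm long, 22 wide, 18 high; origin under its middle, long along its y
- flask: insulated drinking flask standing to the left, 80 mm in diameter, 185 mm tall; origin under its centre
- pen_pot: pot with pens standing to the right, 72 mm in diameter, pens reaching up to 175 mm; origin under its centre
Things that resemble listed ones, but are neither listed nor needed, are in the scene too. Leave any orange or yellow look-alike of the flask alone. Leave any red or turquoise look-alike of the model alone.

How it is judged:
On the way, in this order (a step that is already met when the one before it is completed fails the run):
1. the rocking corner has been pressed down, with all four tabs still up (value of joint any of dip_far_left, dip_far_right, dip_near_left, dip_near_right above 0.002 m and value of joint each of shim_far_left, shim_far_right, shim_near_left, shim_near_right below 0.11 rad), for 0.1 s.
2. the tab of that corner, and no other, is pressed flat (((value of joint dip_far_left above 0.002 m and value of joint shim_far_left above 0.28 rad and value of joint each of shim_far_right, shim_near_left, shim_near_right below 0.11 rad) or (value of joint dip_far_right above 0.002 m and value of joint shim_far_right above 0.28 rad and value of joint each of shim_far_left, shim_near_left, shim_near_right below 0.11 rad) or (value of joint dip_near_left above 0.002 m and value of joint shim_near_left above 0.28 rad and value of joint each of shim_far_left, shim_far_right, shim_near_right below 0.11 rad) or (value of joint dip_near_right above 0.002 m and value of joint shim_near_right above 0.28 rad and value of joint each of shim_far_left, shim_far_right, shim_near_left below 0.11 rad))), for 0.1 s.
At the end, for the whole second after the job is handed in: the tab beside the corner that was found to rock is flat (joint above 0.28 of 0.32 rad), the other three tabs are up (below 0.11 rad), the plate lies level (within 0.012 rad), at rest and within 12 mm of where it was, and the other things are within 25 mm of where they were and upright (((value of joint dip_far_left above 0.002 m and value of joint shim_far_left above 0.28 rad and value of joint each of shim_far_right, shim_near_left, shim_near_right below 0.11 rad) or (value of joint dip_far_right above 0.002 m and value of joint shim_far_right above 0.28 rad and value of joint each of shim_far_left, shim_near_left, shim_near_right below 0.11 rad) or (value of joint dip_near_left above 0.002 m and value of joint shim_near_left above 0.28 rad and value of joint each of shim_far_left, shim_far_right, shim_near_right below 0.11 rad) or (value of joint dip_near_right above 0.002 m and value of joint shim_near_right above 0.28 rad and value of joint each of shim_far_left, shim_far_right, shim_near_left below 0.11 rad)) and angle between plate's own z axis and vertical below 0.012 rad and distance of plate from where it was at the start of the episode below 0.012 m and linear speed of plate below 0.02 m/s and not (distance of model from where it was at the start of the episode above 0.025 m) and not (distance of cell_left from where it was at the start of the episode above 0.025 m) and not (distance of cell_right from where it was at the start of the episode above 0.025 m) and not (distance of glue_stick from where it was at the start of the episode above 0.025 m) and not (distance of knife from where it was at the start of the episode above 0.025 m) and not (distance of flask from where it was at the start of the episode above 0.025 m) and not (distance of pen_pot from where it was at the start of the episode above 0.025 m) and not (angle between flask's own z axis and vertical above 0.5 rad) and not (angle between glue_stick's own z axis and vertical above 0.5 rad) and not (angle between pen_pot's own z axis and vertical above 0.5 rad) and not (angle between model's own z axis and vertical above 0.5 rad)); the robot touches nothing.
It fails at once if a tab is pressed down (past 0.11 rad) beside a corner that has not been found to rock ((value of joint shim_far_left above 0.11 rad and value of joint dip_far_left below 0.0015 m) or (value of joint shim_far_right above 0.11 rad and value of joint dip_far_right below 0.0015 m) or (value of joint shim_near_left above 0.11 rad and value of joint dip_near_left below 0.0015 m) or (value of joint shim_near_right above 0.11 rad and value of joint dip_near_right below 0.0015 m)).
It fails at once if the plate is shoved more than 20 mm or lifted more than 8 mm (distance of plate from where it was at the start of the episode above 0.02 m or height (world z) of plate above 0.038 m).
It fails at once if another thing is moved more than 25 mm, lifted or knocked over (distance of any of model, cell_left, cell_right, glue_stick, knife, flask, pen_pot from where it was at the start of the episode above 0.025 m or angle between any of flask, glue_stick, pen_pot, model's own z axis and vertical above 0.5 rad).
It also fails if it takes over 58 s, if anything falls off the work surface, if the arm or the gripper's body presses on something with over 40 N, if the wrist force passes 120 N, or if a joint passes its speed limit or range.

## Working session

There is one attempt and no reset: what is moved stays moved. The work goes in short steps, Python scripts to look and compute and a shell command to move; the robot and the scene stay as the last step left them, time stands still between calls to the robot, and variables do not carry over. Pictures are saved under pics/ and viewed, at most 10 in all, crops included, and the job is handed in when it is done.

```bash
mkdir -p pics; ls
cat > h.py <<'E'
import numpy as np, cv2
from workcell import monitor, optics, job_done
def cam(n):
    f=optics.grab_frame(n); return f
def K(f):
    F=f["frame"].shape[0]/2/np.tan(np.radians(f["fovy"])/2); return F
def proj(f,X):
    c=np.asarray(f["R"])@np.asarray(X,float)+np.asarray(f["t"]); F=K(f); return np.array([f["cx"]+F*c[0]/c[2],f["cy"]+F*c[1]/c[2]])
def back(f,u,v,z):
    R=np.asarray(f["R"]);t=np.asarray(f["t"]);F=K(f)
    d=R.T@np.array([(u-f["cx"])/F,(v-f["cy"])/F,1]);o=-R.T@t
    return o+d*(z-o[2])/d[2]
E
python3 - <<'E'
from h import *
s=monitor.observe(); print({k:np.round(v,3).tolist() for k,v in s.items()})
for n in("scene","top"):
    f=cam(n); cv2.imwrite(f"pics/{n}0.png",f["frame"]); print(n,f["fovy"],f["cx"],f["cy"],np.round(f["R"],3).tolist(),np.round(f["t"],3))
    m=optics.masks_of("plate",n)
    for a in m:
        c=cv2.findContours(a["region"].astype(np.uint8),0,1)[0]; c=max(c,key=cv2.contourArea)
        r=cv2.boxPoints(cv2.minAreaRect(c)); print(a["p"],a["rect"],[np.round(back(f,*p,0.04)[:2],4).tolist() for p in r])
E
```

```text
pics
{'clock': 0.0, 'qpos': [1.061, 0.522, -0.036, 1.6, 0.021, 1.021, -0.113], 'qd': [-0.0, 0.001, 0.001, -0.0, -0.0, -0.001, 0.001], 'joint_efforts': [0.0, -92.71, 1.979, -36.992, 0.018, 0.009, 0.0], 'position': [0.266, -0.565, 0.231], 'tool_rot': [-3.14, 0.0, 0.44], 'force': [0.4, 0.182, -0.988], 'moment': [-0.005, -0.011, -0.019], 'finger_force': 0.0, 'grip_width': 0.085}
scene 42.25351705989838 275.29151213222354 206.82902972162654 [[-0.749, 0.662, 0.006], [0.522, 0.596, -0.611], [-0.408, -0.454, -0.792]] [ 0.442 -0.276  1.469]
0.94 [237.6, 175.9, 109.9, 97.4] [[0.66, -0.0615], [0.4822, -0.0866], [0.5178, 0.1471], [0.6777, 0.156]]
top 49.84715137507912 286.1772087011787 207.5506017274617 [[0.01, -1.0, 0.001], [-0.989, -0.01, -0.15], [0.15, 0.001, -0.989]] [-0.008  0.571  1.22 ]
0.96 [230.9, 174.2, 78.0, 62.6] [[0.5069, 0.1467], [0.6717, 0.1346], [0.6525, -0.0707], [0.4884, -0.0547]]
```

View pictures.

View pics/scene0.png

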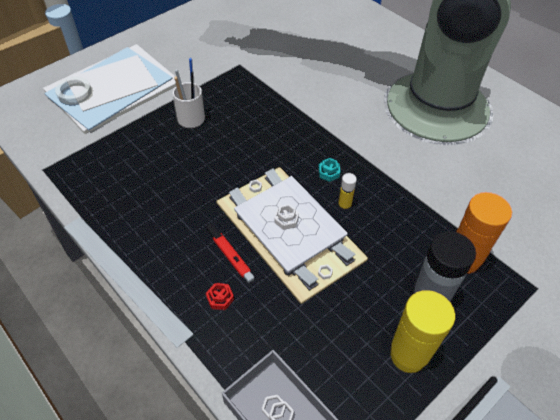

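Run:
```python
from h import *
f=cam("top"); R=np.asarray(f["R"])
for n in ["tab_far_left","tab_far_right","flask","pen_pot","glue_stick","model","cell_left","cell_right","knife"]:
    for a in optics.masks_of(n,"top")[:4]:
        v,u=np.nonzero(a["region"]); print(n,a["p"],a["rect"],np.round(back(f,u.mean(),v.mean(),{"flask":.15,"pen_pot":.1}.get(n,.025))[:2],3),len(u))
im=f["frame"][120:300,180:360]; cv2.imwrite("pics/top_crop.png",cv2.resize(im,(600,600),interpolation=cv2.INTER_CUBIC))
```

```text
tab_far_left 0.58 [221.2, 179.1, 16.8, 7.0] [0.642 0.159] 134
flask 0.72 [236.7, 170.3, 75.1, 64.2] [0.561 0.035] 3757
flask 0.62 [108.5, 167.6, 47.3, 39.0] [0.6   0.393] 1322
flask 0.62 [128.7, 270.6, 45.8, 32.0] [0.351 0.336] 1257
flask 0.61 [127.9, 219.1, 45.2, 34.4] [0.476 0.345] 1230
pen_pot 0.67 [411.7, 208.7, 38.3, 28.5] [ 0.525 -0.386] 820
pen_pot 0.5 [221.3, 177.6, 16.3, 14.2] [0.627 0.149] 130
pen_pot 0.3 [305.3, 188.1, 20.5, 12.1] [ 0.604 -0.086] 145
glue_stick 0.71 [266.4, 193.2, 15.8, 15.7] [0.591 0.034] 156
glue_stick 0.42 [256.8, 256.7, 8.6, 8.6] [0.432 0.068] 107
model 0.68 [283.4, 261.2, 15.8, 17.3] [ 0.391 -0.025] 211
model 0.53 [256.2, 124.9, 18.4, 15.4] [0.797 0.07 ] 202
model 0.45 [265.7, 193.8, 16.4, 16.2] [0.598 0.031] 137
cell_left 0.6 [220.2, 194.1, 9.0, 10.3] [0.6  0.17] 31
cell_left 0.2 [317.8, 207.5, 7.8, 10.0] [ 0.558 -0.097] 30
knife 0.67 [259.6, 156.2, 57.4, 11.5] [0.714 0.   ] 409
knife 0.38 [234.2, 174.2, 72.8, 64.6] [0.581 0.039] 3885
```

View pics/top_crop.png

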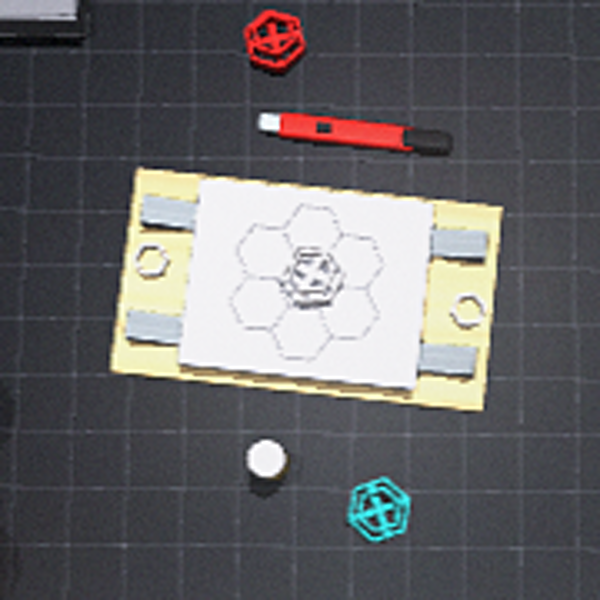

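The scene view shows the plate on its stand (about 290,225). There are tabs on both sides, with the flask (dark lid) and its orange and yellow look-alikes at the left. In the top crop the plate corners are near (201,180), (434,200), (416,386) and (181,366), and the glue stick is at (265,460).

```bash
cat >> h.py <<'E'
def fit(f,pts,z=.04):
    P=np.array([back(f,*p,z)[:2] for p in pts]); M=np.array([[.08,.1],[.08,-.1],[-.08,-.1],[-.08,.1]])
    c=P.mean(0); A=M.T@(P-c); th=np.arctan2(A[0,1]-A[1,0],A[0,0]+A[1,1]); Rm=np.array([[np.cos(th),-np.sin(th)],[np.sin(th),np.cos(th)]])
    return c,th,Rm,P-(c+M@Rm.T)
E
python3 - <<'E'
from h import *
f=cam("top")
g=cv2.cvtColor(f["frame"],cv2.COLOR_BGR2GRAY); 
c0=np.array([[201,180],[434,200],[416,386],[181,366]])/3.333+[180,120]
c,th,Rm,r=fit(f,c0); print("top",c,th,r.round(4).tolist())
s=cam("scene")
M=np.array([[.08,.1],[.08,-.1],[-.08,-.1],[-.08,.1]])
print("scene pred",[proj(s,[*(c+Rm@m),.04]).round(1).tolist() for m in M])
im=s["frame"][150:310,200:390].copy(); im=cv2.resize(im,None,fx=4.2,fy=3.7 if 0 else 4.2*160/160*0.88 if 0 else 3.7,interpolation=cv2.INTER_CUBIC)
pts={}
for a,sx in(("far",1),("near",-1)):
    for b,sy in(("left",1),("right",-1)):
        pts["corner_"+a+"_"+b]=(*(c+Rm@[sx*.068,sy*.086]),.04); pts["tab_"+a+"_"+b]=(*(c+Rm@[sx*.05,sy*.13]),.029)
for n,p in pts.items():
    u,v=proj(s,p); cv2.circle(im,(int((u-200)*4.2),int((v-150)*3.7)),4,(0,0,255),-1); print(n,np.round(p,4))
for m in M:
    u,v=proj(s,[*(c+Rm@m),.04]); cv2.circle(im,(int((u-200)*4.2),int((v-150)*3.7)),4,(0,255,0),-1)
cv2.imwrite("pics/ov.png",im)
E
```

```text
top [0.57931854 0.03691862] -0.07988212735143745 [[-0.0007, -0.001], [-0.0001, 0.0001], [0.001, 0.002], [-0.0002, -0.0011]]
scene pred [[289.5, 268.3], [234.1, 206.0], [291.2, 173.5], [348.5, 230.0]]
corner_far_left [0.654  0.1172 0.04  ]
tab_far_left [0.6395 0.1625 0.029 ]
corner_far_right [ 0.6402 -0.0542  0.04  ]
tab_far_right [ 0.6188 -0.0967  0.029 ]
corner_near_left [0.5184 0.1281 0.04  ]
tab_near_left [0.5399 0.1705 0.029 ]
corner_near_right [ 0.5047 -0.0434  0.04  ]
tab_near_right [ 0.5191 -0.0887  0.029 ]
```

View pics/ov.png

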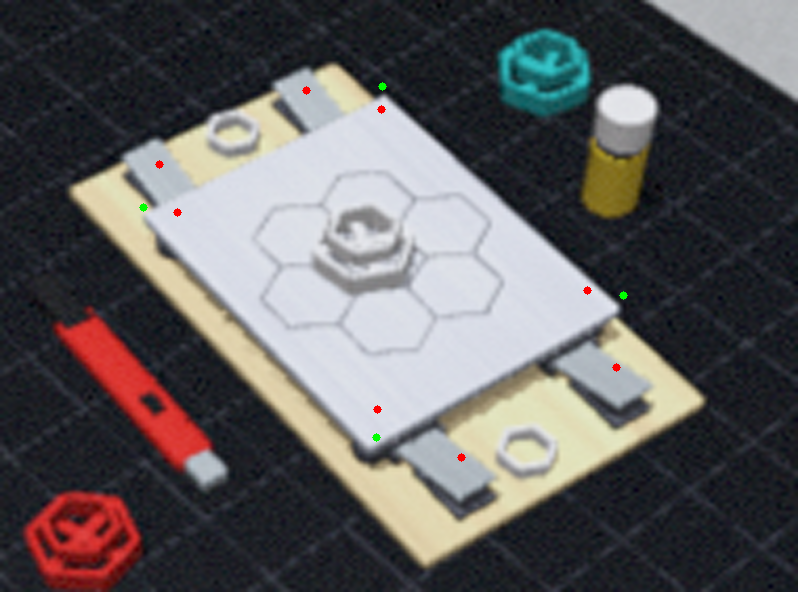

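Run:
```python
from h import *
s=cam("scene")
cs=np.array([[372,450],[148,214],[387,97],[620,311]])/[4.2,3.7]+[200,150]
c,th,Rm,r=fit(s,cs); print("scene",c,th,r.round(4).tolist())
f=cam("top")
M=np.array([[.08,.1],[.08,-.1],[-.08,-.1],[-.08,.1]])
for z in(.03,.04):print("top pred crop",[((proj(f,[*(c+Rm@m),z])-[180,120])*3.333).round(0).tolist() for m in M])
sc=9;x0,y0=225,165
im=cv2.resize(f["frame"][165:245,225:312],None,fx=9,fy=7.2,interpolation=cv2.INTER_CUBIC)
for m in M:
    u,v=proj(f,[*(c+Rm@m),.04]); cv2.circle(im,(int((u+.5-225)*9),int((v+.5-165)*7.2)),3,(0,255,0),-1)
cv2.imwrite("pics/t2.png",im)
```

```text
scene [0.58463513 0.04290991] -0.10129209747974957 [[-0.0006, 0.0003], [-0.0016, 0.0012], [0.0006, -0.0002], [0.0015, -0.0013]]
top pred crop [[196.0, 173.0], [428.0, 199.0], [409.0, 384.0], [172.0, 358.0]]
top pred crop [[195.0, 171.0], [429.0, 196.0], [409.0, 383.0], [171.0, 357.0]]
```

View pics/t2.png

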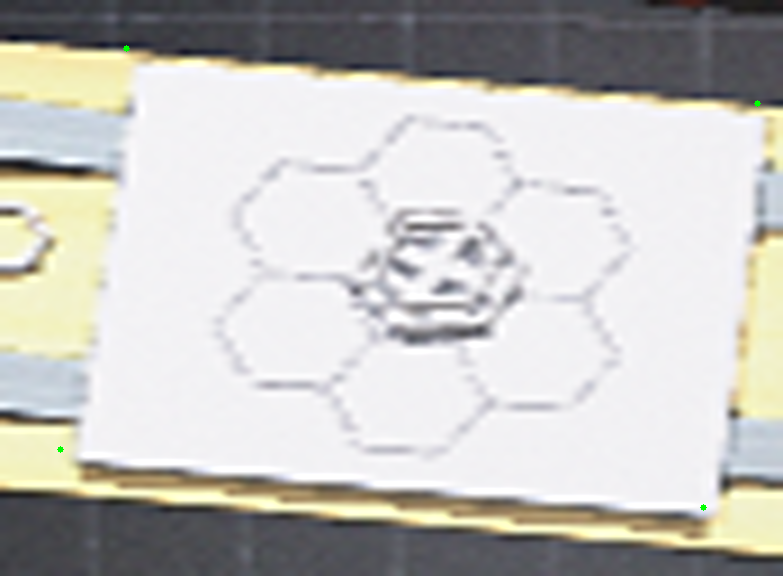

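```bash
python3 - <<'E'
from h import *
f=cam("top")
c0=np.array([[137,57],[765,110],[712,515],[80,462]])/[9,7.2]+[225,165]-.5
c,th,Rm,r=fit(f,c0); print(c,th,r.round(4).tolist())
E
python3 -m handwheel '[{"dx":3.6,"dy":-3.1,"claw":0},{"dx":3.6,"dy":-3.1,"claw":0},{"dx":3.6,"dy":-3.1,"claw":0},{"dx":3.6,"dy":-3.1,"claw":0},{"dx":3.6,"dy":-3.1,"claw":0},{"dx":3.6,"dy":-3.1,"claw":0},{"dx":3.6,"dy":-3.1,"claw":0},{"dx":3.6,"dy":-3.1,"claw":0}]' 40
```

```text
[0.58125972 0.03935905] -0.09425403169203976 [[0.0006, -0.0004], [0.0001, 0.0007], [-0.0002, 0.0017], [-0.0005, -0.002]]schema error: expected keys dx, dy, dz, wx, wy, wz, claw
```

```bash
python3 -m handwheel '[{"dx":3.6,"dy":-3.1,"claw":0},{"dx":3.6,"dy":-3.1,"claw":0},{"dx":3.6,"dy":-3.1,"claw":0},{"dx":3.6,"dy":-3.1,"claw":0},{"claw":0}]'; python3 -m handwheel '[{"wz":-0.175,"claw":0},{"wz":-0.175,"claw":0},{"wz":-0.175,"claw":0},{"wz":-0.175,"claw":0},{"wz":-0.175,"claw":0},{"wz":-0.175,"claw":0},{"claw":0},{"claw":0}]'; python3 -c "
from h import *
s=monitor.observe(); print(s['qpos'],s['position'],s['tool_rot'])"
```

```text
[ 1.06080836  0.52137691 -0.03631764  1.59952784  0.02121714  1.02110741
 -0.11283012] [ 0.26606362 -0.56551354  0.231295  ] [-3.14155900e+00  8.77233065e-06  4.39739688e-01]schema error: expected keys dx, dy, dz, wx, wy, wz, claw
schema error: expected keys dx, dy, dz, wx, wy, wz, claw
```

```bash
python3 -m handwheel '[{"dx":3.68,"dy":-3.12,"dz":0,"wx":0,"wy":0,"wz":0,"claw":0},{"dx":3.68,"dy":-3.12,"dz":0,"wx":0,"wy":0,"wz":0,"claw":0},{"dx":3.68,"dy":-3.12,"dz":0,"wx":0,"wy":0,"wz":0,"claw":0},{"dx":3.68,"dy":-3.12,"dz":0,"wx":0,"wy":0,"wz":0,"claw":0},{"dx":3.68,"dy":-3.12,"dz":0,"wx":0,"wy":0,"wz":0,"claw":0},{"dx":3.68,"dy":-3.12,"dz":0,"wx":0,"wy":0,"wz":0,"claw":0},{"dx":3.68,"dy":-3.12,"dz":0,"wx":0,"wy":0,"wz":0,"claw":0},{"dx":3.68,"dy":-3.12,"dz":0,"wx":0,"wy":0,"wz":0,"claw":0}]' 40
```

```text
clock: 1.95
position: [0.4268, -0.2129, 0.2315]
tool_rot: [3.141, -0.0, 0.44]
force: [0.4, 0.4, 0.3]
grip_width: -0.0001
finger_force: 0.0
```

```bash
python3 -m handwheel '[{"dx":3.68,"dy":-3.12,"dz":0,"wx":0,"wy":0,"wz":0,"claw":0},{"dx":3.68,"dy":-3.12,"dz":0,"wx":0,"wy":0,"wz":0,"claw":0},{"dx":3.68,"dy":-3.12,"dz":0,"wx":0,"wy":0,"wz":0,"claw":0},{"dx":3.68,"dy":-3.12,"dz":0,"wx":0,"wy":0,"wz":0,"claw":0},{"dx":0,"dy":0,"dz":0,"wx":0,"wy":0,"wz":-0.175,"claw":0},{"dx":0,"dy":0,"dz":0,"wx":0,"wy":0,"wz":-0.175,"claw":0},{"dx":0,"dy":0,"dz":0,"wx":0,"wy":0,"wz":-0.175,"claw":0},{"dx":0,"dy":0,"dz":0,"wx":0,"wy":0,"wz":-0.175,"claw":0}]'
python3 -m handwheel '[{"dx":0,"dy":0,"dz":4,"wx":0,"wy":0,"wz":-0.175,"claw":0},{"dx":0,"dy":0,"dz":4,"wx":0,"wy":0,"wz":-0.16,"claw":0},{"dx":0,"dy":0,"dz":4,"wx":0,"wy":0,"wz":0,"claw":0},{"dx":0,"dy":0,"dz":2.5,"wx":0,"wy":0,"wz":0,"claw":0},{"dx":0,"dy":0,"dz":0,"wx":0,"wy":0,"wz":0,"claw":0},{"dx":0,"dy":0,"dz":0,"wx":0,"wy":0,"wz":0,"claw":0}]'
python3 - <<'E'
from h import *
s=monitor.observe(); print(s['qpos'].round(2),s['position'],s['tool_rot'])
f=cam("scene"); g=cam("top")
print(proj(f,s['position']),proj(g,s['position']))
a=cv2.resize(f["frame"][150:270,200:360],(600,450),interpolation=cv2.INTER_CUBIC)
cv2.imwrite("pics/nr.png",a)
E
```

```text
clock: 2.95
position: [0.5063, -0.0388, 0.2314]
tool_rot: [3.141, -0.0, 1.146]
force: [0.5, -0.4, -0.7]
grip_width: 0.0003
finger_force: 0.0
clock: 3.7
position: [0.5068, -0.0387, 0.0873]
tool_rot: [3.14, -0.0, 1.475]
force: [1.0, 0.5, -0.0]
grip_width: -0.0
finger_force: 0.0
[ 0.25  0.58 -0.38  2.01  0.36  0.62 -0.47] [ 0.50683591 -0.0386947   0.08729936] [ 3.14047253e+00 -7.65631208e-05  1.47473132e+00]
[292.10452976 167.3733267 ] [299.72036788 228.89372983]
```

View pics/nr.png

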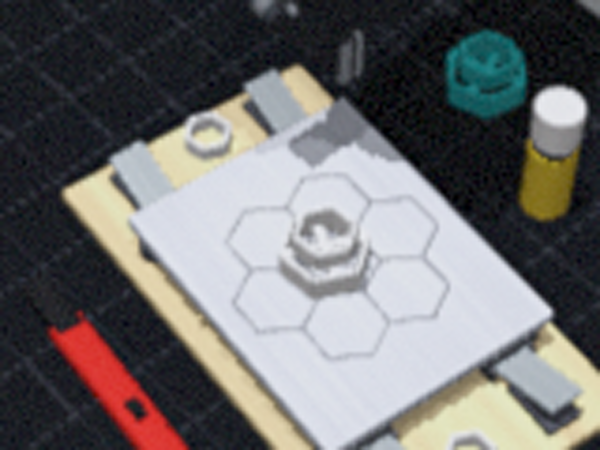

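The shut fingertips show at (350,80) in the crop, just beyond the near-right corner at (345,100), about 4 px lower than the scene calibration predicts. The top camera's fit is therefore the better one. Next I go down gently.

```bash
python3 -m handwheel '[{"dx":0,"dy":0,"dz":2.5,"wx":0,"wy":0,"wz":0,"claw":0},{"dx":0,"dy":0,"dz":1.6,"wx":0,"wy":0,"wz":0,"claw":0},{"dx":0,"dy":0,"dz":0.3,"wx":0,"wy":0,"wz":0,"claw":0},{"dx":0,"dy":0,"dz":0.1,"wx":0,"wy":0,"wz":0,"claw":0},{"dx":0,"dy":0,"dz":0.1,"wx":0,"wy":0,"wz":0,"claw":0},{"dx":0,"dy":0,"dz":0,"wx":0,"wy":0,"wz":0,"claw":0}]'
```

```text
clock: 4.55
position: [0.5064, -0.0388, 0.0406]
tool_rot: [3.141, 0.0, 1.475]
force: [-0.0, -0.3, 0.4]
grip_width: -0.0001
finger_force: 0.0
```

```bash
python3 -m handwheel '[{"dx":0,"dy":0,"dz":0.1,"wx":0,"wy":0,"wz":0,"claw":0},{"dx":0,"dy":0,"dz":0.1,"wx":0,"wy":0,"wz":0,"claw":0},{"dx":0,"dy":0,"dz":0,"wx":0,"wy":0,"wz":0,"claw":0}]'
```

```text
clock: 4.92
position: [0.5064, -0.0389, 0.0383]
tool_rot: [3.141, 0.0, 1.475]
force: [0.0, 0.3, 3.3]
grip_width: -0.0002
finger_force: 1.5
```

```bash
python3 -m handwheel '[{"dx":0,"dy":0,"dz":0.1,"wx":0,"wy":0,"wz":0,"claw":0},{"dx":0,"dy":0,"dz":0,"wx":0,"wy":0,"wz":0,"claw":0}]';  python3 -m handwheel '[{"dx":0,"dy":0,"dz":0.1,"wx":0,"wy":0,"wz":0,"claw":0},{"dx":0,"dy":0,"dz":0,"wx":0,"wy":0,"wz":0,"claw":0}]'
```

```text
clock: 5.18
position: [0.5063, -0.0389, 0.0373]
tool_rot: [-3.142, 0.0, 1.475]
force: [0.2, -1.8, 3.3]
grip_width: 0.0001
finger_force: 1.8
clock: 5.42
position: [0.5063, -0.0389, 0.0364]
tool_rot: [3.142, 0.0, 1.475]
force: [-0.7, -2.0, 7.5]
grip_width: -0.0004
finger_force: 4.0
```

```bash
python3 -m handwheel '[{"dx":0,"dy":0,"dz":0.1,"wx":0,"wy":0,"wz":0,"claw":0},{"dx":0,"dy":0,"dz":0,"wx":0,"wy":0,"wz":0,"claw":0}]';  python3 -m handwheel '[{"dx":0,"dy":0,"dz":0.1,"wx":0,"wy":0,"wz":0,"claw":0},{"dx":0,"dy":0,"dz":0,"wx":0,"wy":0,"wz":0,"claw":0}]'
```

```text
clock: 5.68
position: [0.5064, -0.0389, 0.036]
tool_rot: [3.141, 0.001, 1.475]
force: [-5.9, -2.1, 24.1]
grip_width: 0.0001
finger_force: 12.2
clock: 5.92
position: [0.5064, -0.039, 0.0356]
tool_rot: [3.141, 0.001, 1.475]
force: [-12.1, -1.5, 42.3]
grip_width: 0.0001
finger_force: 21.2
```

```bash
python3 -m handwheel '[{"dx":0,"dy":0,"dz":-0.4,"wx":0,"wy":0,"wz":0,"claw":0},{"dx":0,"dy":0,"dz":-1.5,"wx":0,"wy":0,"wz":0,"claw":0},{"dx":0,"dy":0,"dz":-3,"wx":0,"wy":0,"wz":0,"claw":0},{"dx":4.2,"dy":0,"dz":0,"wx":0,"wy":0,"wz":0,"claw":0},{"dx":4.2,"dy":0,"dz":0,"wx":0,"wy":0,"wz":0,"claw":0},{"dx":4.2,"dy":0,"dz":0,"wx":0,"wy":0,"wz":0,"claw":0},{"dx":4.2,"dy":0,"dz":0,"wx":0,"wy":0,"wz":0,"claw":0},{"dx":0,"dy":0,"dz":0,"wx":0,"wy":0,"wz":0,"claw":0}]'; python3 -m handwheel '[{"dx":0,"dy":0,"dz":2.5,"wx":0,"wy":0,"wz":0,"claw":0},{"dx":0,"dy":0,"dz":1.4,"wx":0,"wy":0,"wz":0,"claw":0},{"dx":0,"dy":0,"dz":0,"wx":0,"wy":0,"wz":0,"claw":0}]'
```

```text
clock: 6.92
position: [0.5222, 0.1323, 0.0839]
tool_rot: [3.141, -0.002, 1.479]
force: [0.3, -0.7, -0.0]
grip_width: 0.0002
finger_force: 0.0
clock: 7.3
position: [0.5218, 0.1279, 0.0437]
tool_rot: [-3.14, 0.001, 1.474]
force: [0.0, 0.4, 0.4]
grip_width: -0.0002
finger_force: 0.0
```

```bash
python3 -m handwheel '[{"dx":0,"dy":0,"dz":0.3,"wx":0,"wy":0,"wz":0,"claw":0},{"dx":0,"dy":0,"dz":0.1,"wx":0,"wy":0,"wz":0,"claw":0},{"dx":0,"dy":0,"dz":0,"wx":0,"wy":0,"wz":0,"claw":0}]'; python3 -m handwheel '[{"dx":0,"dy":0,"dz":0.1,"wx":0,"wy":0,"wz":0,"claw":0},{"dx":0,"dy":0,"dz":0,"wx":0,"wy":0,"wz":0,"claw":0}]'
```

```text
clock: 7.68
position: [0.5225, 0.1284, 0.0406]
tool_rot: [3.141, -0.0, 1.475]
force: [0.0, 0.5, -0.2]
grip_width: 0.0002
finger_force: 0.0
clock: 7.92
position: [0.5226, 0.1285, 0.04]
tool_rot: [3.141, 0.0, 1.475]
force: [-3.6, -0.7, 13.6]
grip_width: 0.0
finger_force: 6.8
```

```bash
python3 -m handwheel '[{"dx":0,"dy":0,"dz":-0.4,"wx":0,"wy":0,"wz":0,"claw":0},{"dx":0,"dy":0,"dz":-1.5,"wx":0,"wy":0,"wz":0,"claw":0},{"dx":0,"dy":0,"dz":-3,"wx":0,"wy":0,"wz":0,"claw":0},{"dx":0,"dy":0,"dz":-3,"wx":0,"wy":0,"wz":0,"claw":0},{"dx":0,"dy":0,"dz":0,"wx":0,"wy":0,"wz":0,"claw":0}]'
python3 - <<'E'
from h import *
f=cam("top")
c=np.array([.581,.039]);th=-.095;Rm=np.array([[np.cos(th),-np.sin(th)],[np.sin(th),np.cos(th)]])
im=f["frame"][205:250,290:350]; im=cv2.resize(im,None,fx=10,fy=10,interpolation=cv2.INTER_CUBIC)
for m,z in(((-.05,-.13),.029),((-.08,-.1),.04),((-.05,-.15),.03)):
    p=[*(c+Rm@m),z]; u,v=proj(f,p); print(m,np.round(p,4),(u+.5-290)*10,(v+.5-205)*10); cv2.circle(im,(int((u+.5-290)*10),int((v+.5-205)*10)),3,(0,0,255),-1)
cv2.imwrite("pics/tab.png",im)
s=monitor.observe(); d=np.r_[c+Rm@[-.05,-.13],.029]-s["position"]; y=s["tool_rot"][2]
print(s["position"],"tool d cm",100*(d[0]*np.cos(y)+d[1]*np.sin(y)),100*(d[0]*np.sin(y)-d[1]*np.cos(y)),-100*d[2],y)
E
```

```text
clock: 8.55
position: [0.5236, 0.1287, 0.121]
tool_rot: [3.138, -0.001, 1.474]
force: [-0.8, -0.6, -0.6]
grip_width: 0.0001
finger_force: 0.0
(-0.05, -0.13) [ 0.5189 -0.0857  0.029 ] 263.38219683068644 224.43299364645384
(-0.08, -0.1) [ 0.4919 -0.053   0.04  ] 148.122243710543 315.79780349263416
(-0.05, -0.15) [ 0.517  -0.1056  0.03  ] 334.5637246997569 231.49700165628133
[0.52297169 0.12846786 0.11969936] tool d cm -21.353856822230945 1.653305875894951 9.069935821354457 1.4744863989160373
```

View pics/tab.png

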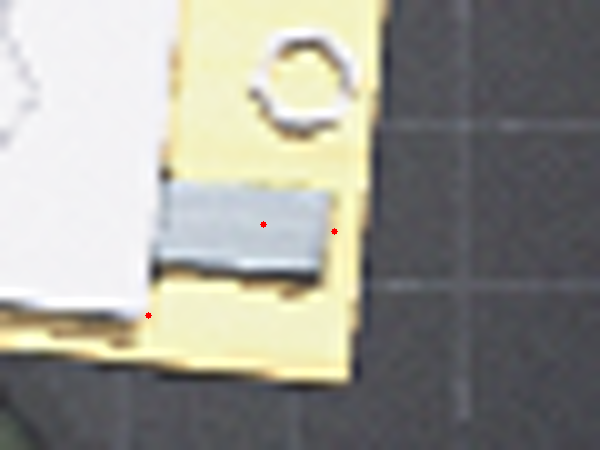

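The red press point (263,224) lies on the near-right tab, and the tab's tip is predicted within about 2 mm.

```bash
python3 -m handwheel '[{"dx":-3.55,"dy":0.27,"dz":0,"wx":0,"wy":0,"wz":0,"claw":0},{"dx":-3.55,"dy":0.27,"dz":0,"wx":0,"wy":0,"wz":0,"claw":0},{"dx":-3.55,"dy":0.27,"dz":0,"wx":0,"wy":0,"wz":0,"claw":0},{"dx":-3.55,"dy":0.27,"dz":0,"wx":0,"wy":0,"wz":0,"claw":0},{"dx":-3.55,"dy":0.27,"dz":0,"wx":0,"wy":0,"wz":0,"claw":0},{"dx":-3.55,"dy":0.27,"dz":0,"wx":0,"wy":0,"wz":0,"claw":0},{"dx":0,"dy":0,"dz":0,"wx":0,"wy":0,"wz":0,"claw":0},{"dx":0,"dy":0,"dz":0,"wx":0,"wy":0,"wz":0,"claw":0}]'; python3 -m handwheel '[{"dx":0,"dy":0,"dz":3,"wx":0,"wy":0,"wz":0,"claw":0},{"dx":0,"dy":0,"dz":3,"wx":0,"wy":0,"wz":0,"claw":0},{"dx":0,"dy":0,"dz":2,"wx":0,"wy":0,"wz":0,"claw":0},{"dx":0,"dy":0,"dz":0.4,"wx":0,"wy":0,"wz":0,"claw":0},{"dx":0,"dy":0,"dz":0,"wx":0,"wy":0,"wz":0,"claw":0}]'
```

```text
clock: 9.6
position: [0.5179, -0.0845, 0.118]
tool_rot: [-3.141, -0.0, 1.475]
force: [-0.2, 0.5, 0.0]
grip_width: -0.0002
finger_force: 0.0
clock: 10.22
position: [0.5182, -0.0844, 0.0346]
tool_rot: [-3.142, -0.0, 1.476]
force: [-0.5, 0.1, 0.0]
grip_width: 0.0001
finger_force: 0.0
```

```bash
python3 -m handwheel '[{"dx":0,"dy":0,"dz":0.2,"wx":0,"wy":0,"wz":0,"claw":0},{"dx":0,"dy":0,"dz":0.2,"wx":0,"wy":0,"wz":0,"claw":0},{"dx":0,"dy":0,"dz":0.2,"wx":0,"wy":0,"wz":0,"claw":0},{"dx":0,"dy":0,"dz":0.2,"wx":0,"wy":0,"wz":0,"claw":0},{"dx":0,"dy":0,"dz":0,"wx":0,"wy":0,"wz":0,"claw":0}]';python3 -m handwheel '[{"dx":0,"dy":0,"dz":0.2,"wx":0,"wy":0,"wz":0,"claw":0},{"dx":0,"dy":0,"dz":0.2,"wx":0,"wy":0,"wz":0,"claw":0},{"dx":0,"dy":0,"dz":0,"wx":0,"wy":0,"wz":0,"claw":0}]'
```

```text
clock: 10.85
position: [0.5185, -0.0856, 0.0268]
tool_rot: [3.14, 0.0, 1.474]
force: [0.1, -2.0, 3.4]
grip_width: 0.0
finger_force: 1.5
clock: 11.22
position: [0.5184, -0.0856, 0.0227]
tool_rot: [3.141, 0.0, 1.474]
force: [0.0, -2.0, 3.1]
grip_width: -0.0002
finger_force: 1.5
```

```bash
python3 -m handwheel '[{"dx":0,"dy":0,"dz":0.1,"wx":0,"wy":0,"wz":0,"claw":0},{"dx":0,"dy":0,"dz":0.1,"wx":0,"wy":0,"wz":0,"claw":0},{"dx":0,"dy":0,"dz":0,"wx":0,"wy":0,"wz":0,"claw":0}]';python3 -m handwheel '[{"dx":0,"dy":0,"dz":0.1,"wx":0,"wy":0,"wz":0,"claw":0},{"dx":0,"dy":0,"dz":0,"wx":0,"wy":0,"wz":0,"claw":0}]'
```

```text
clock: 11.6
position: [0.5184, -0.0856, 0.0206]
tool_rot: [3.141, 0.0, 1.474]
force: [0.5, -3.3, 4.4]
grip_width: -0.0002
finger_force: 2.2
clock: 11.85
position: [0.5184, -0.0856, 0.0198]
tool_rot: [3.141, 0.001, 1.474]
force: [0.2, -4.1, 9.8]
grip_width: 0.0001
finger_force: 4.7
```

```bash
python3 -m handwheel '[{"dx":0,"dy":0,"dz":0.1,"wx":0,"wy":0,"wz":0,"claw":0},{"dx":0,"dy":0,"dz":0,"wx":0,"wy":0,"wz":0,"claw":0}]';python3 -m handwheel '[{"dx":0,"dy":0,"dz":0.05,"wx":0,"wy":0,"wz":0,"claw":0},{"dx":0,"dy":0,"dz":0,"wx":0,"wy":0,"wz":0,"claw":0}]'
```

```text
clock: 12.1
position: [0.5186, -0.0857, 0.0194]
tool_rot: [3.14, 0.001, 1.474]
force: [-4.2, -2.7, 23.7]
grip_width: -0.0002
finger_force: 11.8
clock: 12.35
position: [0.5186, -0.0857, 0.0192]
tool_rot: [3.14, 0.001, 1.474]
force: [-6.9, -4.3, 32.2]
grip_width: 0.0002
finger_force: 16.1
```

```bash
python3 -m handwheel '[{"dx":0,"dy":0,"dz":-0.3,"wx":0,"wy":0,"wz":0,"claw":0},{"dx":0,"dy":0,"dz":-1.5,"wx":0,"wy":0,"wz":0,"claw":0},{"dx":0,"dy":0,"dz":-4,"wx":0,"wy":0,"wz":0,"claw":0},{"dx":0,"dy":0,"dz":-5,"wx":0,"wy":0,"wz":0,"claw":0},{"dx":0,"dy":0,"dz":-5,"wx":0,"wy":0,"wz":0,"claw":0},{"dx":0,"dy":0,"dz":0,"wx":0,"wy":0,"wz":0,"claw":0}]'
python3 - <<'E'
from h import *
s=cam("scene"); cv2.imwrite("pics/end.png",cv2.resize(s["frame"][150:310,200:390],None,fx=4.2,fy=3.7,interpolation=cv2.INTER_CUBIC))
E
```

```text
clock: 13.1
position: [0.5196, -0.0851, 0.1799]
tool_rot: [3.136, 0.0, 1.475]
force: [-0.2, -0.1, -1.2]
grip_width: 0.0003
finger_force: 0.0
```

View pics/end.png

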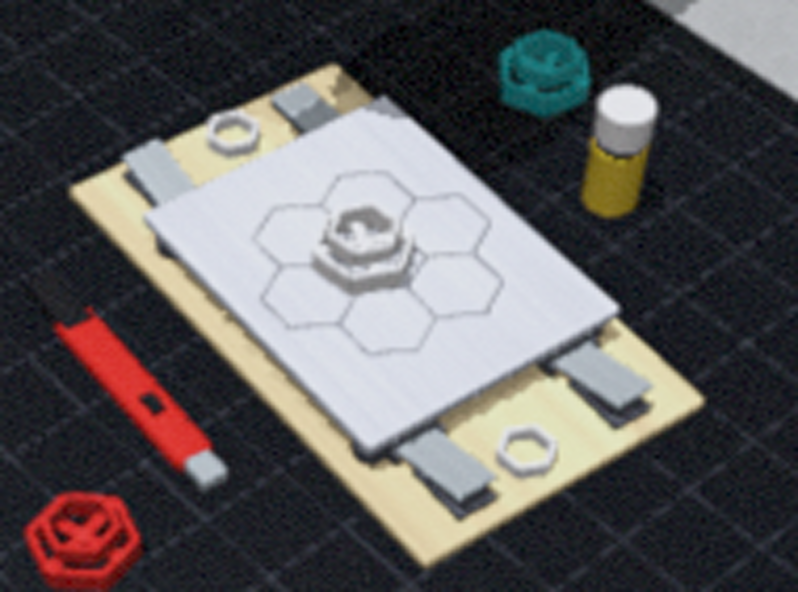

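The near-right tab (305,105) now lies flat. The other three tabs are still up, and the plate and everything else are where they were.

```bash
python3 -c "
from workcell import job_done
print(job_done())"
```

```text
the job is handed in; nothing more can be done
None
```

The near-right corner was the one that rocked (it sank about 4 mm from roughly 3 N); I pressed its shim tab down to its stop, left the other three tabs up, and handed the job in at about 13 s. I tested only the near-left corner for comparison (solid), and did not re-press the near-right corner after shimming.

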